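# Clamp the auger clean-out shut

## Robot

A 6-joint arm with a two-finger parallel gripper is mounted at the origin on the work surface. World frame = base frame: x ahead of the robot, y to its left, z up, the work surface at z = 0. Lengths are in m, angles in rad, forces in N, time in s.
With the tool pointing down it reaches from about 0.375 to 0.9 m from the base axis. Payload 3.1 kg.
Tool frame: the origin (TCP) lies at the very end of the fingers, on their centre line; the grasp point (between the pads) lies 19 mm behind it; z points along the fingers, y is the line along which they close (so a half turn about z gives the same grasp; the last joint's range is limited). The gripper opens to 85 mm and grips with 20 to 120 N. Pads are 22 mm wide; open, the fingers measure 114 mm over their backs; the gripper's body (76 mm by 85 mm) begins 54 mm behind the grasp point. The pads swing forward as they close: fully open they stand 13 mm farther back than shut.
Start: joints at [-1.482, 0.527, 1.433, -0, 1.181, -0.178], TCP at [0.165, -0.603, 0.231] pointing down, gripper open.
Joint ranges: [-3.08, 3.08], [-0.75, 2.2], [0.22, 2.44], [-1.43, 4.57], [0, 2.65], [-2.85, 2.85]. Speed limits (rad/s): [2.79, 2.79, 3.14, 3.14, 3.14, 3.14].

## Interface

Orientations are given as [roll, pitch, yaw] about the fixed x, y, z axes, in that order (R = Rz(yaw) Ry(pitch) Rx(roll)).
In Python, from rig import arm gives the robot as it stands.
- The arm moves only by the shell command python3 -m creep 'ROWS' [OPENING]. ROWS is a JSON list of rows, 1 to 20 of them, each of 6 numbers: dx, dy, dz in m, then a rotation vector rx, ry, rz in rad; each row shifts and turns the commanded pose from where the row before left it, along the tool's axes as they then stand; what a row does not reach is not made up. A row lasts 1/12 s, in which the tool goes at most 0.0417 m and 0.125 rad, less where a joint would pass 70% of its speed; a pose out of reach is approached as far as the arm can. OPENING is the finger opening in m, set as the command begins (- or left out keeps the last). The fingers move at their own pace and stop on an object; the grip force is fixed at half the most. Time passes only in rows, so rows that do not move let the fingers close. It prints the time, the measured TCP pose, the force, the opening and the grip force at its end.
- arm.sense(): the state, without advancing time (a new reading comes with each control period).
- arm.capture(name): name is "scene" or "top" or "wrist"; returns the picture (420x560x3 uint8, red, green, blue); there is no depth.
- arm.calibration(name): a dict with "fovy" (degrees; the focal length in pixels is half the picture's height over the tangent of half this angle, whatever the lens; pixels are square), "cx", "cy" (the principal point, pixels), "distortion" ([k1, k2, p1, p2, k3] as OpenCV has them; the pictures are not rectified), "position" and "attitude" of the camera in the world. Camera axes: x right, y up, looking along -z (the intrinsics and any distortion apply to the point x, -y, -z); pixel columns grow to the right and rows downward; lengths in m; the calibration is good to about 2 mm. A picture is of the moment at which its call begins: read the wrist's pose just before it. calibration takes no time and is no camera call; for the wrist camera it gives the pose at the moment of the call.
- arm.close_job(): hands the job in; it is judged then, once.
The state is a dict: "clock": time; "joint_positions": joint angles; "qd": joint speeds; "joint_torque": joint torques, N m; "ee_pos": TCP position; "ee_rot": TCP orientation; "force": force on the tool from outside, world axes, zero at the start; "torque": the same for the moment, N m; "width": finger opening in m; "gripper_force": force on a finger pad.
Only numpy, scipy, OpenCV 4.12 (cv2) and the standard library are available. Lean on these libraries where they do the work, as an engineer would, in place of code of your own. Each camera call takes 0.05 s, during which the arm holds its last target. There are 200 camera calls.

## Task

The grey plug in the sloping clean-out of the feed auger has crept out of its bore. Press it fully home first, then tighten the clamping lever beside it clockwise as far as the screw will go; its two stop posts allow only a short stroke, so lift the lever off its serrations, swing it back, let it drop in and turn again. Leave the lever down in its serrations and the wrench, collar ring and grease jar where they stand.

Things in the scene. Friction and masses are not known exactly. Their poses are not given: they have to be found in the camera images.
- outlet: Clean-out fitting, fixed: grey cast foot 170 x 220 x 22 mm carrying a sloping grey head plate. Origin: on the ledge below the middle of the plate's face; x points from the open front (lever side) to the rear, z up.
- face (a point): Middle of the face of the head plate (140 mm up the slope, 190 mm across), 105 mm above the ledge. Its z is the outward normal of the plate, leaning 30 deg from vertical towards the outlet's front (-x); its x points up the slope to the rear, its y is the outlet's y.
- guard (a point): Middle of a level steel guard bar, 22 mm round, that runs over the head along the outlet's y, 283 mm above the ledge and 12 mm to the front of the outlet's origin, on legs 200 mm either side (110 mm to the rear). A vertical tool over the plug would hit it; a tool leaning 30 deg, square to the plate, passes in front of it.
- plug_top (a point): Centre of the top of the plug's boss (30 mm across, 10 mm high). The grey plastic plug, rim 66 mm across, sits 70 mm from the stud along the stud's +y. Its z points out along the bore, parallel to the screw axis; press along -z. The top is 27 mm above the face at joint value 0 and 19 mm when home.
- plug (a joint): How far the plug has been pressed in, m: 0 = fully proud, 0.008 = fully home (hard stop). It moves stiffly (about 6 N) and stays where it is left.
- stud (a point): Where the clamp screw's axis meets the face, 30 mm to the -y side of its middle; axes as face, z = screw axis. Above it: boss to 10 mm, hub (radius 27 mm) to 22 mm with 12 serrations 6 mm high on top (30 deg apart, radius 19 to 25), lever head to 45 mm, screw end to 64 mm. A keeper finger on the hub (46 mm radius, 10 to 18 mm up) swings over the plug's rim as the screw tightens.
- lever_grip (a point): Middle of the lever's black handle (42 mm long radially, 16 mm wide, 24 mm tall), 92 mm from the screw axis, 44 mm above the face with the lever down. Its x points outwards along the lever, z along the screw axis, y across the handle: grip across y with the tool along -z. The lever swings only within 40 deg either side of downhill (the stud's -x). Tightening, its angle about the stud's z falls.
- stop_a (a point): Top of the first stop post (10 mm round, 52 mm tall, 54 mm from the screw axis). The lever's centre line meets it at +40 deg about the stud's z, counted from the stud's -x (downhill): the end of the swing back. It stops the lever, lifted or not.
- stop_b (a point): Top of the second stop post, alike: it stops the lever's centre line at -40 deg from downhill, the end of the tightening stroke, on the plug's side.
- screw (a joint): Turn of the clamp screw, rad, growing as it tightens (clockwise): 0 to 2.0 = tight, a hard stop. It stays where it is left and takes about 0.7 N m (about 8 N at the handle).
- swing (a joint): Turn of the lever relative to the screw, rad, clockwise positive; 0 as started, with the serrations meshed, changing in steps of 0.524 (one serration) when re-meshed; falls as the lever is swung back. About 0.05 rad play either way. The lever's angle about the stud's z, from its x, is pi + 0.6 - screw - swing.
- lift (a joint): Lift of the lever along the screw axis, m: 0 = down and meshed, about 0.005 = riding on top of the serrations, more = clear, 0.012 = top stop. A spring presses it down (3 N at the bottom, 5 N at the top; lever 0.16 kg): let go, it drops in, or rides on the serrations until turned a little, then drops. Lifted, it swings freely and stays where it is let go.
- wrench: Steel wrench lying on the ledge in front of the outlet; bystander. Origin under its middle.
- collar: Aluminium collar ring, 72 mm across, 18 mm tall, on the ledge; bystander. Origin under its centre.
- grease: Grey grease jar, 60 mm across, 70 mm tall, on the ledge beside the outlet's foot; bystander. Origin under its centre.

How it is judged:
By the outcome, as a careful person would: the job done as asked, in the order asked, and still so for the second after the job is handed in, with the robot touching nothing.
It also fails if it takes over 53 s, if anything falls off the work surface, if the arm or the gripper's body presses on something with over 40 N, if the wrist force passes 120 N, or if a joint passes its speed limit or range.

## Working session

There is one attempt and no reset: what is moved stays moved. The work goes in short steps, Python scripts to look and compute and a shell command to move; the robot and the scene stay as the last step left them, time stands still between calls to the robot, and variables do not carry over. Pictures are saved under pics/ and viewed, at most 10 in all, crops included, and the job is handed in when it is done.

```bash
mkdir -p pics; ls
python3 - <<'E'
from rig import arm
import cv2,numpy as np
for n in("scene","top"):
    im=arm.capture(n); cv2.imwrite(f"pics/{n}0.png",im[:,:,::-1]); print(n,arm.calibration(n))
s=arm.sense(); print(s)
E
```

```text
pics
scene {'fovy': 53.438179364873015, 'cx': 278.0187389085392, 'cy': 209.16360201514522, 'distortion': array([-0.00471842,  0.        ,  0.        ,  0.        ,  0.        ]), 'position': array([1.25365526, 0.02265569, 0.66717194]), 'attitude': array([ 0.90611092, -0.01529355,  1.6872358 ])}
top {'fovy': 47.674905348001644, 'cx': 281.6519259371755, 'cy': 208.94937592354083, 'distortion': array([-0.11181676,  0.        ,  0.        ,  0.        ,  0.        ]), 'position': array([ 0.50794609, -0.03308762,  0.98062287]), 'attitude': array([ 0.11563703, -0.00499949, -1.56021029])}
{'clock': 0.1, 'joint_positions': array([-1.48251093e+00,  5.28378125e-01,  1.43375856e+00, -4.93309737e-06,
        1.18140904e+00, -1.78514489e-01]), 'qd': array([-0.00011288, -0.00135497, -0.00293393,  0.00034701,  0.00122988,
       -0.00055889]), 'joint_torque': array([-5.00323440e-04, -4.43305242e+01, -1.78586072e+01, -2.55766272e-04,
        3.88158645e-03, -6.26285711e-06]), 'ee_pos': array([ 0.16473995, -0.60223719,  0.23043342]), 'ee_rot': array([-3.13966981e+00, -3.42315604e-04,  2.66801434e-01]), 'force': array([-0.27769921, -0.1135232 ,  0.73234777]), 'torque': array([ 0.040297  , -0.02646889,  0.03611743]), 'gripper_force': 0.0, 'width': 0.08533553064083377}
```

View pics/scene0.png

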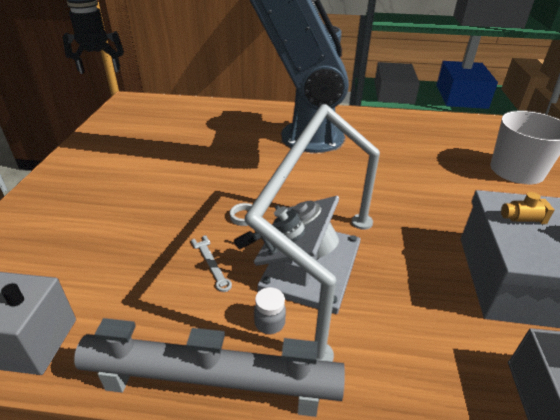

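View pics/top0.png

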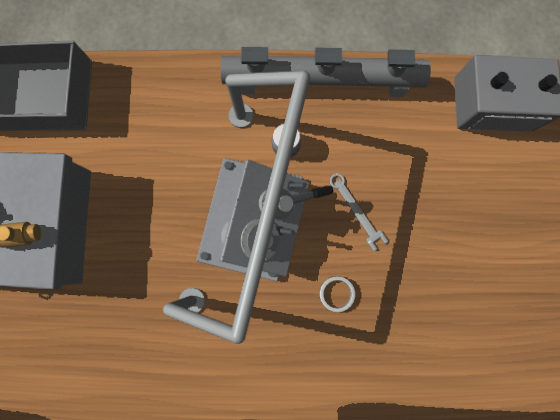

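The top view shows the outlet with its front to the right: lever handle near (325,190), screw end (285,203), plug (255,240), and guard bar from (303,77) to (237,337). The scene view shows the head at (300,230). Next I'll enlarge both.

```bash
cat > h.py <<'E'
import numpy as np,cv2
from scipy.spatial.transform import Rotation as R
from rig import arm
def cam(n):
    c=arm.calibration(n); f=210/np.tan(np.radians(c['fovy'])/2)
    K=np.array([[f,0,c['cx']],[0,f,c['cy']],[0,0,1]]); return K,np.array(c['distortion']),np.array(c['position']),R.from_euler('xyz',c['attitude']).as_matrix()
def ray(n,uv,C=None):
    K,d,p,A=C or cam(n); x=cv2.undistortPoints(np.array([[uv]],float),K,d)[0,0]
    v=A@np.array([x[0],-x[1],-1]); return p,v/np.linalg.norm(v)
def onz(n,uv,z):
    p,v=ray(n,uv); return p+v*(z-p[2])/v[2]
def two(a,ua,b,ub):
    p,v=ray(a,ua);q,w=ray(b,ub); s=np.linalg.lstsq(np.c_[v,-w],q-p,rcond=None)[0]
    P=p+v*s[0];Q=q+w*s[1]; return (P+Q)/2,np.linalg.norm(P-Q)
def proj(n,P,C=None):
    K,d,p,A=C or cam(n); X=(np.atleast_2d(P)-p)@A; X=X*[1,-1,-1]
    return cv2.projectPoints(X,np.zeros(3),np.zeros(3),K,d)[0][:,0]
E
python3 - <<'E'
import cv2,numpy as np
from h import *
t=cv2.imread('pics/top0.png')[150:290,190:350]; s=cv2.imread('pics/scene0.png')[180:320,225:365]
a=cv2.resize(t,None,fx=2.5*1,fy=2.5,interpolation=3);b=cv2.resize(s,None,fx=2.5,fy=2.5,interpolation=3)
cv2.imwrite('pics/crop.png',np.clip(np.hstack([a,b]).astype(float)*1.5,0,255).astype('uint8'))
A=onz('top',(303,77),.283);B=onz('top',(237,337),.283);print(A,B,np.linalg.norm(A-B))
for u in((228,162),(202,262)):print(onz('top',u,.022))
E
```

```text
[ 0.79414971 -0.06645832  0.283     ] [0.40200419 0.0268364  0.283     ] 0.40309057281698174
[0.71538101 0.07474667 0.022     ]
[0.51010618 0.12240682 0.022     ]
```

View pics/crop.png

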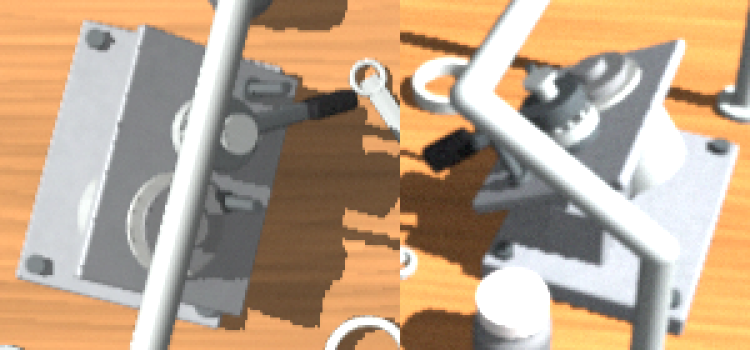

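```bash
cat >> h.py <<'E'
def frames(o,yaw):
    Ro=R.from_euler('z',yaw).as_matrix(); Rf=Ro@R.from_euler('y',-np.pi/6).as_matrix()
    face=np.array([o[0],o[1],0])+[0,0,.105]; stud=face+Rf@[0,-.03,0]; return Rf,face,stud
def pts(o,yaw,lev=.6,q=0,l=0):
    Rf,face,stud=frames(o,yaw); F=lambda v:stud+Rf@np.array(v)
    d=lambda a,r,z:F([-r*np.cos(a),-r*np.sin(a),z])
    return dict(screw=F([0,0,.064]),boss=F([0,.07,.027-q]),a=d(.698,.054,.052),b=d(-.698,.054,.052),grip=d(lev,.092,.044+l),gtop=d(lev,.092,.056+l),gend=d(lev,.113,.044+l))
E
python3 - <<'E'
from h import *
im=cv2.imread('pics/top0.png'); g=im.astype(int)
# bar: bright, colourless pixels, mid of run per row
K,d,p,A=cam('top')
ms=[]
for r in list(range(95,140,4))+list(range(165,325,4)):
    x0=303-(r-77)*66/260
    best=[c for c in range(int(x0-11),int(x0+12)) if np.ptp(g[r,c])<25 and g[r,c].min()>120]
    if len(best)>7: ms.append(((best[0]+best[-1])/2,r,len(best)))
ms=np.array(ms); print(np.round(ms.T,0).tolist())
P=np.array([onz('top',m[:2],.283) for m in ms]); 
vx,vy,x,y=cv2.fitLine(P[:,:2].astype('f4'),cv2.DIST_HUBER,0,.001,.001).ravel(); print('bar',vx,vy,x,y)
yv=-np.sign(vx)*np.array([vx,vy]); xv=np.array([yv[1],-yv[0]]); yaw=np.arctan2(xv[1],xv[0])
m=np.array([x,y]); m=m+yv*((np.array([.5981,-.0198])-m)@yv); o=m+.012*xv; print('yaw',yaw,'o',o)
Q=pts(o,yaw)
for n in('top','scene'):
    print(n,{k:np.round(proj(n,v)[0],1).tolist() for k,v in Q.items()})
    g=cv2.imread(f'pics/{n}0.png'); k=(g.max(2)<48).astype('uint8'); k[:,:]*=1
    x0,y0=proj(n,Q['grip'])[0].astype(int); k2=np.zeros_like(k);k2[y0-25:y0+25,x0-30:x0+30]=k[y0-25:y0+25,x0-30:x0+30]
    N,L,st,ce=cv2.connectedComponentsWithStats(k2); print([(st[i].tolist(),ce[i].round(1).tolist()) for i in range(1,N) if st[i,4]>20])
print({k:v.round(4).tolist() for k,v in Q.items()})
E
```

```text
[[296.0, 295.0, 294.0, 293.0, 292.0, 290.0, 290.0, 288.0, 286.0, 288.0, 288.0, 287.0, 278.0, 276.0, 276.0, 274.0, 274.0, 272.0, 272.0, 268.0, 268.0, 266.0, 266.0, 266.0, 266.0, 264.0, 264.0, 262.0, 262.0, 260.0, 260.0, 258.0, 258.0, 256.0, 256.0, 254.0, 254.0, 252.0, 250.0, 255.0, 254.0, 248.0, 248.0, 246.0, 246.0, 244.0, 244.0, 242.0, 242.0, 240.0, 240.0, 238.0], [95.0, 99.0, 103.0, 107.0, 111.0, 115.0, 119.0, 123.0, 127.0, 131.0, 135.0, 139.0, 165.0, 169.0, 173.0, 177.0, 181.0, 185.0, 189.0, 193.0, 197.0, 201.0, 205.0, 209.0, 213.0, 217.0, 221.0, 225.0, 229.0, 233.0, 237.0, 241.0, 245.0, 249.0, 253.0, 257.0, 261.0, 265.0, 269.0, 273.0, 277.0, 281.0, 285.0, 289.0, 293.0, 297.0, 301.0, 305.0, 309.0, 313.0, 317.0, 321.0], [9.0, 9.0, 9.0, 9.0, 10.0, 10.0, 10.0, 10.0, 14.0, 16.0, 18.0, 18.0, 9.0, 10.0, 10.0, 10.0, 10.0, 10.0, 10.0, 13.0, 12.0, 12.0, 13.0, 12.0, 10.0, 10.0, 10.0, 10.0, 10.0, 10.0, 10.0, 10.0, 10.0, 10.0, 10.0, 10.0, 10.0, 10.0, 14.0, 13.0, 11.0, 10.0, 10.0, 10.0, 10.0, 10.0, 10.0, 10.0, 10.0, 10.0, 10.0, 10.0]]
bar 0.97320443 -0.22994149 0.5979113 -0.015663998
yaw 1.3387789 o [ 0.60177488 -0.00424646]
top {'screw': [285.3, 197.4], 'boss': [265.7, 234.9], 'a': [305.6, 185.3], 'b': [296.5, 222.3], 'grip': [320.5, 181.9], 'gtop': [324.1, 181.7], 'gend': [329.3, 178.6]}
[([311, 186, 22, 12, 172], [321.8, 191.4])]
scene {'screw': [278.5, 213.4], 'boss': [297.8, 207.9], 'a': [257.8, 232.8], 'b': [270.4, 212.1], 'grip': [242.4, 244.4], 'gtop': [239.4, 239.7], 'gend': [233.2, 249.6]}
[([234, 232, 23, 16, 222], [245.2, 239.8])]
{'screw': [0.6236, -0.0423, 0.1604], 'boss': [0.5597, -0.0082, 0.1284], 'a': [0.6505, -0.0793, 0.1293], 'b': [0.583, -0.0633, 0.1293], 'grip': [0.6613, -0.1085, 0.1051], 'gtop': [0.66, -0.1143, 0.1155], 'gend': [0.6694, -0.1258, 0.0965]}
```

The crop shows the screw end at top px (286,203), scene px (282,210). The stop post tops are near top px (304,186) and (295,226), and the boss is partly hidden under the bar. These sit about 5 px below my prediction, so I triangulate to correct the shift along the bar.

Run:
```python
from h import *
from scipy.optimize import least_squares
print('screw',two('top',(286,203.2),'scene',(282,210.3)),'grip',two('top',(321.8,191.4),'scene',(245.2,239.8)))
c=[onz('top',u,.022) for u in((224,158),(197.2,261.2))]; print('foot',c,np.linalg.norm(c[0]-c[1]),np.mean(c,0))
C={n:cam(n) for n in('top','scene')}
ob=[('top','screw',(286,203.2)),('scene','screw',(282,210.3)),('top','grip',(321.8,191.4)),('scene','grip',(245.2,239.8)),('top','b',(294.8,226))]
def f(x):
    Q=pts(x[:2],x[2],x[3]); r=[proj(n,Q[k],C[n])[0]-np.array(u) for n,k,u in ob]; return np.r_[np.ravel(r),(x[2]-1.3388)*200]
s=least_squares(f,[.595,0,1.34,.6]); print(s.x,s.fun.round(1))
Q=pts(s.x[:2],s.x[2],s.x[3]); print({k:v.round(4).tolist() for k,v in Q.items()})
Rf,face,stud=frames(s.x[:2],s.x[2])
# tool: z=-n ; candidate y axis options and IK-free pose numbers
tool=np.c_[Rf@[0,-1,0],Rf@[-1,0,0],Rf@[0,0,-1]]
print(np.linalg.det(tool)); st=arm.sense(); T=R.from_euler('xyz',st['ee_rot']).as_matrix()
for sg in(1,-1):
    t=tool@np.diag([sg,sg,1]); print(sg,R.from_matrix(T.T@t).as_rotvec())
```

```text
screw (array([ 0.6131338 , -0.04012858,  0.16045503]), np.float64(0.007036471027308354)) grip (array([ 0.64368828, -0.10876615,  0.10165628]), np.float64(0.004919282701957137))
foot [array([0.72371981, 0.08323119, 0.022     ]), array([0.51156526, 0.13216431, 0.022     ])] 0.21772460731005344 [0.61764254 0.10769775 0.022     ]
[ 0.59297786 -0.00211852  1.33885587  0.49788849] [-2.  -0.8 -1.9  0.4 -1.3  0.  -1.2 -0.5  0.5  1.2  0. ]
{'screw': [0.6148, -0.0402, 0.1604], 'boss': [0.5509, -0.0061, 0.1284], 'a': [0.6417, -0.0772, 0.1293], 'b': [0.5742, -0.0612, 0.1293], 'grip': [0.6438, -0.1087, 0.1027], 'gtop': [0.6424, -0.1145, 0.1131], 'gend': [0.6499, -0.1265, 0.0935]}
1.0
1 [0.51063404 0.13067482 0.48712124]
-1 [-0.17515445  0.68444573 -2.56469366]
```

```bash
cat >> h.py <<'E'
O=np.array([.593,-.0021]);YAW=1.3389
def goto(P,a=0.):
    "delta in tool axes to P with tool x = uphill turned by a about face z (lever angle from downhill), z into face"
    Rf=frames(O,YAW)[0]; t=Rf@R.from_euler('z',a).as_matrix()@np.diag([1,-1,-1])
    s=arm.sense(); T=R.from_euler('xyz',s['ee_rot']).as_matrix()
    return (T.T@(np.array(P)-s['ee_pos'])).round(4), R.from_matrix(T.T@t).as_rotvec().round(4), (t.T@(np.array(P)-s['ee_pos'])).round(4)
E
python3 - <<'E'
from h import *
n=frames(O,YAW)[0][:,2]; Q=pts(O,YAW); print(n,goto(Q['boss']+.25*n))
E
```

```text
[-0.11491175 -0.48661616  0.8660254 ] (array([ 0.47  , -0.3637, -0.1136]), array([ 0.2789,  0.4707, -1.0469]), array([0.5283, 0.2389, 0.1729]))
```

```bash
r='[.0313,-.0242,-.0076,0,0,0]'; python3 -m creep '[[0.0313,-0.0242,-0.0076,0,0,0],[0.0313,-0.0242,-0.0076,0,0,0],[0.0313,-0.0242,-0.0076,0,0,0],[0.0313,-0.0242,-0.0076,0,0,0],[0.0313,-0.0242,-0.0076,0,0,0],[0.0313,-0.0242,-0.0076,0,0,0],[0.0313,-0.0242,-0.0076,0,0,0],[0.0313,-0.0242,-0.0076,0,0,0],[0.0313,-0.0242,-0.0076,0,0,0],[0.0313,-0.0242,-0.0076,0,0,0],[0.0313,-0.0242,-0.0076,0,0,0],[0.0313,-0.0242,-0.0076,0,0,0],[0.0313,-0.0242,-0.0076,0,0,0],[0.0313,-0.0242,-0.0076,0,0,0],[0.0313,-0.0242,-0.0076,0,0,0]]'
python3 -m creep '[[0,0,0,0.0279,0.0471,-0.1047],[0,0,0,0.0279,0.0471,-0.1047],[0,0,0,0.0279,0.0471,-0.1047],[0,0,0,0.0279,0.0471,-0.1047],[0,0,0,0.0279,0.0471,-0.1047],[0,0,0,0.0279,0.0471,-0.1047],[0,0,0,0.0279,0.0471,-0.1047],[0,0,0,0.0279,0.0471,-0.1047],[0,0,0,0.0279,0.0471,-0.1047],[0,0,0,0.0279,0.0471,-0.1047],[0,0,0,0,0,0]]' 0.0
python3 - <<'E'
from h import *
n=frames(O,YAW)[0][:,2]; Q=pts(O,YAW,.5); print(goto(Q['boss']+.25*n)); print(arm.sense()['joint_positions'].round(3))
C=cam('wrist'); im=arm.capture('wrist')
for k,v in Q.items(): 
    u=proj('wrist',v,C)[0]; print(k,u.round(1)); cv2.circle(im,tuple(int(x) for x in u),3,(255,0,0),1)
cv2.imwrite('pics/w1.png',im[:,:,::-1]); np.save('w1.npy',np.array([*C[2],*C[3].ravel()]))
E
```

```text
clock: 1.35
ee_pos: [0.5225, -0.1269, 0.3454]
ee_rot: [-3.141, 0.001, 0.267]
force: [0.0, -0.7, -0.2]
width: 0.0853
gripper_force: 0.0
clock: 2.27
ee_pos: [0.522, -0.1304, 0.3438]
ee_rot: [-3.14, -0.523, 1.338]
force: [0.1, -0.8, -0.8]
width: 0.0003
gripper_force: 0.0
(array([ 0.0029, -0.0004,  0.0004]), array([-0.0008,  0.0003, -0.0009]), array([ 0.0029, -0.0004,  0.0004]))
[-0.712  0.361  1.506  0.459  1.539 -0.557]
screw [351.1 179.3]
boss [280.3 172.3]
a [379.5 215.8]
b [313.9 215.7]
grip [383.2 247.5]
gtop [386.1 251.8]
gend [390.6 262.7]
```

View pics/w1.png

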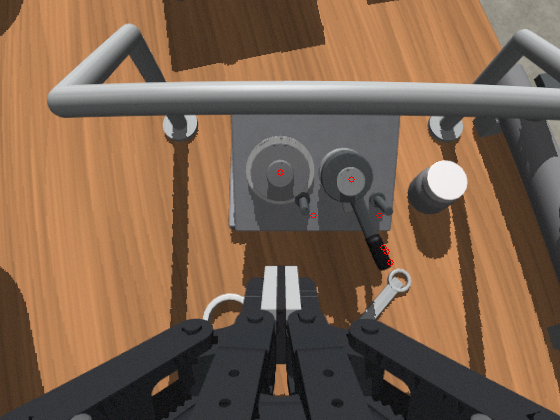

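The wrist view shows the boss at (280,172) and the screw end at (350,180), both on the prediction. The handle centre is near (379,252), so the lever angle is a little smaller than assumed. Posts are near (384,208) and (306,206), and the guard is behind the head. Next I refine the lever angle from the dark mask.

Run:
```python
from h import *
im=cv2.imread('pics/w1.png'); w=np.load('w1.npy'); C=cam('wrist'); C=(C[0],C[1],w[:3],w[3:].reshape(3,3))
k=np.zeros(im.shape[:2],'uint8'); k[230:280,358:398]=(im.max(2)[230:280,358:398]<45)
N,L,st,ce=cv2.connectedComponentsWithStats(k); i=1+np.argmax(st[1:,4]); print(st[i],ce[i])
print(cv2.minAreaRect(np.argwhere(L==i)[:,::-1].astype('f4')))
Rf,face,stud=frames(O,YAW)
def onf(uv,h):
    p,v=ray('wrist',uv,C); n=Rf[:,2]; t=((stud+h*n-p)@n)/(v@n); return Rf.T@(p+v*t-stud)
g=cv2.cvtColor(im,6)
for (x,y,h) in((350,180,.064),(280,172,.027)):
    print(onf((x,y),h))
    c=g[y-22:y+22,x-22:x+22]; hc=cv2.HoughCircles(cv2.resize(c,None,fx=4,fy=4,interpolation=2),3,1,200,param1=80,param2=15,minRadius=30,maxRadius=80)
    if hc is not None:
        X,Y,r=hc[0][0]; u=(x-22+X/4,y-22+Y/4); print('hough',u,r/4,onf(u,h))
for h in(.044,.05,.056):
    e=onf(ce[i],h); print(h,e,np.hypot(e[0],e[1]),np.arctan2(-e[1],-e[0]))
```

```text
[362 230  29  40 482] [377.51037344 251.42116183]
((376.7599182128906, 247.64784240722656), (44.138980865478516, 15.470574378967285), 66.50143432617188)
[-0.0006819   0.00102656  0.064     ]
hough (np.float32(350.375), np.float32(181.125)) 14.425 [-0.00181277  0.00059331  0.064     ]
[0.00032847 0.07028378 0.027     ]
hough (np.float32(279.875), np.float32(173.125)) 13.45 [-0.00090338  0.0704192   0.027     ]
0.044 [-0.08535312 -0.03814627  0.044     ] 0.09348952997629038 0.42029213144661015
0.05 [-0.0828315  -0.03643487  0.05      ] 0.09049064971878716 0.4143957539308865
0.056 [-0.08030989 -0.03472348  0.056     ] 0.08749513117281699 0.40809540318220217
```

```bash
sed -i 's/^O=.*/O=np.array([.5927,-.0034]);YAW=1.3389/' h.py; python3 -m creep '[[0.0015,0,0.039,0,0,0],[0,0,0.039,0,0,0],[0,0,0.039,0,0,0],[0,0,0.039,0,0,0],[0,0,0.039,0,0,0],[0,0,0.03,0,0,0],[0,0,0.015,0,0,0],[0,0,0,0,0,0],[0,0,0.003,0,0,0],[0,0,0.003,0,0,0],[0,0,0.003,0,0,0],[0,0,0,0,0,0]]'
python3 - <<'E'
from h import *
Q=pts(O,YAW); print(goto(Q['boss'])); s=arm.sense();print(frames(O,YAW)[0].T@s['force'],s['joint_positions'])
E
```

```text
clock: 3.32
ee_pos: [0.5515, -0.0074, 0.1309]
ee_rot: [3.139, -0.521, 1.34]
force: [-0.1, -1.3, 0.8]
width: -0.0001
gripper_force: 0.0
(array([-0.0014, -0.0008,  0.0021]), array([0.0024, 0.0022, 0.0005]), array([-0.0014, -0.0008,  0.0021]))
[-0.67227291 -0.20971793  1.30770509] [-0.49203662  0.62175983  1.76749397  0.61359784  0.99186573 -0.66488539]
```

```bash
python3 -m creep '[[0,0,0.002,0,0,0],[0,0,0.002,0,0,0],[0,0,0.002,0,0,0],[0,0,0,0,0,0]]'; python3 -m creep '[[0,0,0.002,0,0,0],[0,0,0.001,0,0,0],[0,0,0,0,0,0]]'; python3 -m creep '[[0,0,0.001,0,0,0],[0,0,0,0,0,0]]'
python3 - <<'E'
from h import *
Q=pts(O,YAW,q=.008); print(goto(Q['boss'])); s=arm.sense();print(frames(O,YAW)[0].T@s['force'])
E
```

```text
clock: 3.65
ee_pos: [0.5523, -0.0045, 0.1255]
ee_rot: [3.139, -0.522, 1.339]
force: [-0.7, -2.5, 4.0]
width: -0.0
gripper_force: 2.4
clock: 3.9
ee_pos: [0.5527, -0.0029, 0.1226]
ee_rot: [3.139, -0.522, 1.34]
force: [0.6, -2.9, 4.3]
width: 0.0
gripper_force: 2.4
clock: 4.07
ee_pos: [0.5527, -0.0029, 0.1226]
ee_rot: [3.139, -0.522, 1.34]
force: [-1.7, -6.0, 10.1]
width: 0.0003
gripper_force: 5.8
(array([-0.0013, -0.001 ,  0.0005]), array([0.0023, 0.0019, 0.0013]), array([-0.0013, -0.001 ,  0.0005]))
[-0.33915223  0.32823655 11.82155095]
```

```bash
python3 -m creep '[[0,0,0.0015,0,0,0],[0,0,0.0005,0,0,0],[0,0,0,0,0,0]]'
```

```text
clock: 4.32
ee_pos: [0.5528, -0.0028, 0.1224]
ee_rot: [3.137, -0.521, 1.342]
force: [-7.5, -10.0, 21.7]
width: 0.0002
gripper_force: 12.6
```

Plug is on its hard stop: 24 N, no further travel, and it agrees with the computed home height. I retract next and compute the grasp.

```bash
python3 -m creep '[[0,0,-0.01,0,0,0],[0,0,-0.035,0,0,0],[0,0,-0.035,0,0,0],[0,0,0,0,0,0]]' 0.05
python3 - <<'E'
from h import *
n=frames(O,YAW)[0][:,2]; Q=pts(O,YAW,.42); print(goto(Q['grip']+(.095-.044)*n,.42)); s=arm.sense();print(s['force'],s['width'],s['joint_positions'])
E
```

```text
clock: 4.65
ee_pos: [0.5457, -0.0432, 0.1931]
ee_rot: [3.131, -0.519, 1.342]
force: [1.6, -0.1, 0.1]
width: 0.0484
gripper_force: 0.0
(array([-0.0854,  0.1038,  0.0074]), array([ 0.0081,  0.0065, -0.4171]), array([-0.1202,  0.0604,  0.006 ]))
[ 1.59609305 -0.09148243  0.10316046] 0.04837855992575383 [-0.55611992  0.52406116  1.7164082   0.54897203  1.13517908 -0.62016248]
```

```bash
python3 -m creep '[[-0.0215,0.026,0.0019,0,0,0],[-0.0215,0.026,0.0019,0,0,0],[-0.0215,0.026,0.0019,0,0,0],[-0.021,0.0258,0.0018,0,0,0],[0,0,0,0.002,0.0016,-0.1043],[0,0,0,0.002,0.0016,-0.1043],[0,0,0,0.002,0.0016,-0.1043],[0,0,0,0.002,0.0016,-0.1043],[0,0,0,0,0,0]]'
python3 - <<'E'
from h import *
n=frames(O,YAW)[0][:,2]; Q=pts(O,YAW,.42); print(goto(Q['grip']+(.026-.044)*n,.42))
C=cam('wrist'); im=arm.capture('wrist')
for a in (.42,):
  for k,v in pts(O,YAW,a).items(): 
    u=proj('wrist',v,C)[0]; print(k,u.round(1)); cv2.circle(im,tuple(int(x) for x in u),3,(255,0,0),1)
cv2.imwrite('pics/w2.png',im[:,:,::-1])
E
```

```text
clock: 5.4
ee_pos: [0.6274, -0.1313, 0.1387]
ee_rot: [2.919, -0.482, 1.815]
force: [-0.3, 0.4, 0.4]
width: 0.05
gripper_force: 0.0
(array([-0.0022,  0.0045,  0.0614]), array([-0.0085, -0.0081, -0.0015]), array([-0.0017,  0.004 ,  0.0614]))
screw [289.6  67.8]
boss [164.8  19.1]
a [318.6 181.3]
b [187.3 123.2]
grip [288.  250.5]
gtop [288.2 259.3]
gend [287.8 285.1]
```

View pics/w2.png

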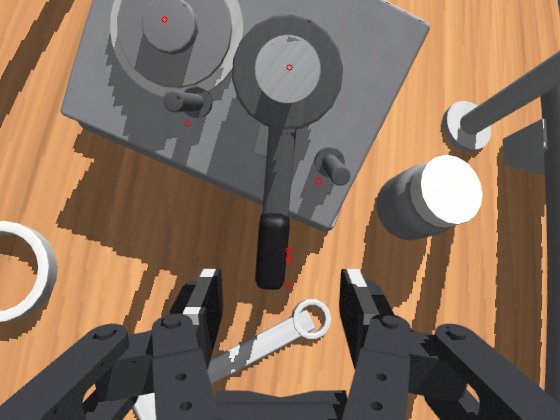

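The handle spans (274,214)–(269,290) and the screw end is at (289,68). The lever therefore lies about 0.09 rad less than assumed, at roughly 0.335. The boss and screw marks agree with the image.

Run:
```python
from h import *
n=frames(O,YAW)[0][:,2]; Q=pts(O,YAW,.335); print(goto(Q['grip']+(.026-.044)*n,.335))
```

```text
(array([-0.0019, -0.0033,  0.0617]), array([-0.0086, -0.0075,  0.0799]), array([-0.0018, -0.0037,  0.0616]))
```

```bash
python3 -m creep '[[-0.0019,-0.0033,0,-0.0086,-0.0075,0.08],[0,0,0,0,0,0],[0,0,0.025,0,0,0],[0,0,0.025,0,0,0],[0,0,0.0115,0,0,0],[0,0,0,0,0,0]]'
python3 -m creep '[[0,0,0,0,0,0],[0,0,0,0,0,0],[0,0,0,0,0,0],[0,0,0,0,0,0],[0,0,0,0,0,0]]' 0
python3 - <<'E'
from h import *
Rf,f,stud=frames(O,YAW); n=Rf[:,2]; Q=pts(O,YAW,.335); print(goto(Q['grip']+(.026-.044)*n,.335)); s=arm.sense(); print(Rf.T@s['force'],s['torque'],s['joint_positions'], Rf.T@(s['ee_pos']-stud))
E
```

```text
clock: 5.95
ee_pos: [0.6305, -0.1018, 0.0828]
ee_rot: [2.957, -0.494, 1.723]
force: [-0.1, -0.0, -0.6]
width: 0.0499
gripper_force: 0.0
clock: 6.37
ee_pos: [0.6316, -0.1047, 0.0853]
ee_rot: [2.952, -0.49, 1.724]
force: [-2.9, -0.2, -3.1]
width: 0.0148
gripper_force: 60.6
(array([ 0.0008, -0.0007,  0.0018]), array([0.0005, 0.0016, 0.0033]), array([ 0.0008, -0.0007,  0.0018]))
[-2.27716755  2.80509298 -2.23744925] [-0.38660543  0.31771855  0.49868913] [-0.56684434  0.79270927  1.49990771  0.55620875  1.1036759  -0.99264015] [-0.08745427 -0.03117076  0.02775867]
```

```bash
cat > st.py <<'E'
from h import *
Rf,f,stud=frames(O,YAW); s=arm.sense(); p=Rf.T@(s['ee_pos']-stud); T=Rf.T@R.from_euler('xyz',s['ee_rot']).as_matrix()
a=np.arctan2(-p[1],-p[0]); print('clk',s['clock'],'face pos',p.round(4),'r',np.hypot(*p[:2]).round(4),'ang',a.round(3),'toolang',np.arctan2(T[1,0],T[0,0]).round(3))
F=Rf.T@s['force']; print('F radial-out %.1f tang(+ccw) %.1f n %.1f'%(-F[0]*np.cos(a)-F[1]*np.sin(a), F[0]*np.sin(a)-F[1]*np.cos(a),F[2]),'w',s['width'].round(4),'q',s['joint_positions'].round(2))
E
python3 -m creep '[[0.0005,-0.0092,0,0,0,0.1],[0.0005,-0.0092,0,0,0,0.1],[0.0005,-0.0092,0,0,0,0.1],[0.0005,-0.0092,0,0,0,0.1],[0.0005,-0.0092,0,0,0,0.1],[0,0,0,0,0,0]]'; python3 st.py
```

```text
clock: 6.87
ee_pos: [0.5864, -0.0982, 0.0832]
ee_rot: [-3.051, -0.513, 1.151]
force: [-4.4, -2.6, -4.9]
width: 0.0148
gripper_force: 60.7
clk 6.8667 face pos [-0.0921  0.0143  0.028 ] r 0.0932 ang -0.154 toolang -0.163Traceback (most recent call last):
  File "st.py", line 4, in <module>
    F=Rf.T@s['force']; print('F radial-out %.1f tang(+ccw) %.1f n %.1f'%(-F[0]*np.cos(a)-F[1]*np.sin(a), F[0]*np.sin(a)-F[1]*np.cos(a),F[2]),'w',s['width'].round(4),'q',s['joint_positions'].round(2))
                                                                                                                                                 ^^^^^^^^^^^^^^^^
AttributeError: 'float' object has no attribute 'round'
```

```bash
sed -i "s/s\['width'\].round(4)/round(s['width'],4)/" st.py
python3 -m creep '[[0.0005,-0.0092,0,0,0,0.1],[0.0005,-0.0092,0,0,0,0.1],[0.0005,-0.0092,0,0,0,0.1],[0.0005,-0.0092,0,0,0,0.1],[0.0005,-0.0092,0,0,0,0.1],[0,0,0,0,0,0]]'; python3 st.py
```

```text
clock: 7.37
ee_pos: [0.5489, -0.0734, 0.0921]
ee_rot: [-2.806, -0.402, 0.608]
force: [-7.5, -6.4, -4.0]
width: 0.015
gripper_force: 60.8
clk 7.3667 face pos [-0.0742  0.0565  0.028 ] r 0.0933 ang -0.651 toolang -0.662
F radial-out 10.6 tang(+ccw) 0.7 n 0.5 w 0.015 q [-0.6   0.7   1.73  0.59  0.99 -0.1 ]
```

```bash
python3 -m creep '[[0,0,-0.003,0,0,0],[0,0,-0.003,0,0,0],[0,0,-0.003,0,0,0],[0,0,-0.0005,0,0,0],[0,0,0,0,0,0]]'; python3 st.py
```

```text
clock: 7.78
ee_pos: [0.5482, -0.0772, 0.1]
ee_rot: [-2.802, -0.403, 0.608]
force: [-5.8, -2.3, -8.3]
width: 0.0148
gripper_force: 59.7
clk 7.7833 face pos [-0.0735  0.0564  0.0367] r 0.0927 ang -0.655 toolang -0.661
F radial-out 8.9 tang(+ccw) 0.3 n -5.4 w 0.0148 q [-0.61  0.69  1.73  0.58  1.01 -0.1 ]
```

```bash
python3 -m creep '[[0.0003,0.009,0,0,0,-0.098],[0.0004,0.009,0,0,0,-0.098],[0.0004,0.009,0,0,0,-0.098],[0.0004,0.009,0,0,0,-0.098],[0.0004,0.009,0,0,0,-0.098],[0.0004,0.009,0,0,0,-0.098],[0.0004,0.009,0,0,0,-0.098],[0.0004,0.009,0,0,0,-0.098],[0.0004,0.009,0,0,0,-0.098],[0.0004,0.009,0,0,0,-0.098],[0.0004,0.009,0,0,0,-0.098],[0,0,0,0,0,0],[0,0,0,0,0,0]]'; python3 st.py
```

```text
clock: 8.87
ee_pos: [0.637, -0.1075, 0.0942]
ee_rot: [2.914, -0.476, 1.81]
force: [-3.5, 0.6, -6.8]
width: 0.0151
gripper_force: 60.0
clk 8.8667 face pos [-0.0843 -0.037   0.0363] r 0.0921 ang 0.414 toolang 0.415
F radial-out 1.8 tang(+ccw) -4.7 n -5.8 w 0.0151 q [-0.57  0.79  1.48  0.55  1.13 -1.05]
```

Swung back 1.07 rad. Lower the lever and check that it drops in.

```bash
python3 -m creep '[[0,0,0.003,0,0,0],[0,0,0.003,0,0,0],[0,0,0.003,0,0,0],[0,0,0.0005,0,0,0],[0,0,0,0,0,0]]'; python3 st.py
```

```text
clock: 9.28
ee_pos: [0.6381, -0.1039, 0.0869]
ee_rot: [2.913, -0.475, 1.809]
force: [-6.4, -1.0, -2.4]
width: 0.0148
gripper_force: 60.9
clk 9.2833 face pos [-0.0846 -0.0373  0.028 ] r 0.0925 ang 0.415 toolang 0.415
F radial-out 0.6 tang(+ccw) -6.8 n -0.9 w 0.0148 q [-0.56  0.8   1.48  0.56  1.11 -1.06]
```

```bash
python3 -m creep '[[0.0005,-0.0092,0,0,0,0.1],[0.0005,-0.0092,0,0,0,0.1],[0.0005,-0.0092,0,0,0,0.1],[0.0005,-0.0092,0,0,0,0.1],[0.0005,-0.0092,0,0,0,0.1],[0.0005,-0.0092,0,0,0,0.1],[0,0,0,0,0,0]]'; python3 st.py;python3 -m creep '[[0.0002,-0.0046,0,0,0,0.05],[0.0001,-0.0046,0,0,0,0.05],[0,0,0,0,0,0]]'; python3 st.py
```

```text
clock: 9.87
ee_pos: [0.584, -0.0972, 0.0839]
ee_rot: [-3.037, -0.512, 1.122]
force: [-6.3, -4.0, -5.4]
width: 0.015
gripper_force: 60.7
clk 9.8667 face pos [-0.0913  0.0169  0.0283] r 0.0929 ang -0.183 toolang -0.188
F radial-out 8.1 tang(+ccw) -3.8 n -2.0 w 0.015 q [-0.6   0.75  1.63  0.57  1.04 -0.54]
clock: 10.12
ee_pos: [0.5761, -0.0936, 0.0848]
ee_rot: [-2.984, -0.498, 1.013]
force: [-7.5, -3.3, -4.4]
width: 0.0152
gripper_force: 61.1
clk 10.1167 face pos [-0.0894  0.0254  0.0283] r 0.0929 ang -0.277 toolang -0.285
F radial-out 8.0 tang(+ccw) -4.6 n -1.3 w 0.0152 q [-0.6   0.74  1.65  0.57  1.03 -0.45]
```

```bash
python3 -m creep '[[0,-0.0037,0,0,0,0.04],[0.0,-0.0037,0,0,0,0.04],[0,0,0,0,0,0]]'; python3 st.py;python3 -m creep '[[0,-0.0037,0,0,0,0.04],[0,0,0,0,0,0]]'; python3 st.py
```

```text
clock: 10.37
ee_pos: [0.5698, -0.0901, 0.0859]
ee_rot: [-2.942, -0.484, 0.924]
force: [-6.8, -3.6, -4.0]
width: 0.015
gripper_force: 61.2
clk 10.3667 face pos [-0.0872  0.0324  0.0283] r 0.093 ang -0.356 toolang -0.365
F radial-out 8.0 tang(+ccw) -3.2 n -0.9 w 0.015 q [-0.6   0.74  1.67  0.58  1.02 -0.38]
clock: 10.53
ee_pos: [0.5667, -0.0881, 0.0866]
ee_rot: [-2.922, -0.476, 0.88]
force: [-7.6, -3.9, -4.9]
width: 0.0149
gripper_force: 61.2
clk 10.5333 face pos [-0.0858  0.0358  0.0283] r 0.093 ang -0.395 toolang -0.405
F radial-out 9.2 tang(+ccw) -3.2 n -1.4 w 0.0149 q [-0.6   0.73  1.68  0.58  1.02 -0.35]
```

```bash
python3 -m creep '[[0,-0.0037,0,0,0,0.04],[0,-0.0037,0,0,0,0.04],[0,0,0,0,0,0]]'; python3 st.py;python3 -m creep '[[0,-0.0037,0,0,0,0.04],[0,0,0,0,0,0]]'; python3 st.py
```

```text
clock: 10.78
ee_pos: [0.5613, -0.0844, 0.088]
ee_rot: [-2.885, -0.457, 0.794]
force: [-5.7, -3.7, -4.7]
width: 0.015
gripper_force: 62.1
clk 10.7833 face pos [-0.083   0.0419  0.0284] r 0.093 ang -0.468 toolang -0.484
F radial-out 8.0 tang(+ccw) -1.3 n -1.7 w 0.015 q [-0.6   0.72  1.7   0.58  1.01 -0.27]
clock: 10.95
ee_pos: [0.5597, -0.0832, 0.0887]
ee_rot: [-2.871, -0.446, 0.755]
force: [-5.1, -4.8, -6.9]
width: 0.015
gripper_force: 67.8
clk 10.95 face pos [-0.082   0.0438  0.0285] r 0.093 ang -0.491 toolang -0.521
F radial-out 9.3 tang(+ccw) 0.6 n -3.1 w 0.015 q [-0.6   0.72  1.7   0.58  1.   -0.24]
```

```bash
python3 -m creep '[[0,-0.003,0,0,0,0.01],[0,0,0,0,0,0]]'; python3 st.py;python3 -m creep '[[0,-0.004,0,0,0,0],[0,0,0,0,0,0]]'; python3 st.py
```

```text
clock: 11.12
ee_pos: [0.559, -0.0827, 0.0892]
ee_rot: [-2.871, -0.444, 0.745]
force: [-1.3, -4.9, -9.7]
width: 0.0149
gripper_force: 67.4
clk 11.1167 face pos [-0.0814  0.0446  0.0288] r 0.0929 ang -0.501 toolang -0.53
F radial-out 8.2 tang(+ccw) 4.3 n -5.9 w 0.0149 q [-0.6   0.72  1.71  0.58  0.99 -0.23]
clock: 11.28
ee_pos: [0.5582, -0.0822, 0.0898]
ee_rot: [-2.878, -0.444, 0.745]
force: [2.5, -7.4, -13.7]
width: 0.0149
gripper_force: 63.3
clk 11.2833 face pos [-0.0809  0.0454  0.0292] r 0.0928 ang -0.512 toolang -0.53
F radial-out 9.0 tang(+ccw) 9.8 n -8.6 w 0.0149 q [-0.6   0.71  1.71  0.59  0.99 -0.23]
```

Tangential force is building with no turning at −0.50 rad, well short of the post. That fits screw ≈ 2.0 (0.27 + 0.99 + 0.91 less play), so I ease off, seat the lever and let go.

```bash
python3 -m creep '[[0,0.006,0.001,0,0,0],[0,0,0,0,0,0],[0,0,0,0,0,0]]'; python3 st.py; python3 -m creep '[[0,0,0,0,0,0],[0,0,0,0,0,0],[0,0,0,0,0,0],[0,0,0,0,0,0],[0,0,-0.02,0,0,0],[0,0,-0.035,0,0,0],[-0.01,0,-0.035,0,0,0],[-0.02,0,-0.03,0,0,0],[0,0,0,0,0,0]]' 0.05; python3 st.py
python3 - <<'E'
from h import *
C=cam('wrist'); im=arm.capture('wrist')
for l in (0,):
  for k,v in pts(O,YAW,-.49,.008,l).items(): 
    u=proj('wrist',v,C)[0]; print(k,u.round(1)); cv2.circle(im,tuple(int(x) for x in u),3,(255,0,0),1)
cv2.imwrite('pics/w3.png',im[:,:,::-1])
E
```

```text
clock: 11.53
ee_pos: [0.5593, -0.0828, 0.0884]
ee_rot: [-2.867, -0.444, 0.746]
force: [-5.8, -6.7, -4.0]
width: 0.0149
gripper_force: 70.2
clk 11.5333 face pos [-0.0819  0.0442  0.0281] r 0.0931 ang -0.495 toolang -0.529
F radial-out 9.7 tang(+ccw) 0.5 n 0.5 w 0.0149 q [-0.6   0.72  1.7   0.58  1.   -0.23]
clock: 12.28
ee_pos: [0.5253, -0.1617, 0.1826]
ee_rot: [-2.869, -0.445, 0.739]
force: [0.0, -0.8, -0.2]
width: 0.0497
gripper_force: 0.0
clk 12.2833 face pos [-0.108   0.0592  0.152 ] r 0.1232 ang -0.501 toolang -0.535
F radial-out 0.5 tang(+ccw) 0.5 n 0.2 w 0.0497 q [-0.75  0.58  1.64  0.48  1.23 -0.22]
screw [271.4  18.9]
boss [188.3  86.7]
a [353.7  54.9]
b [258.3 112.4]
grip [278.3 169.8]
gtop [278.5 173. ]
gend [279.7 199.3]
```

View pics/w3.png

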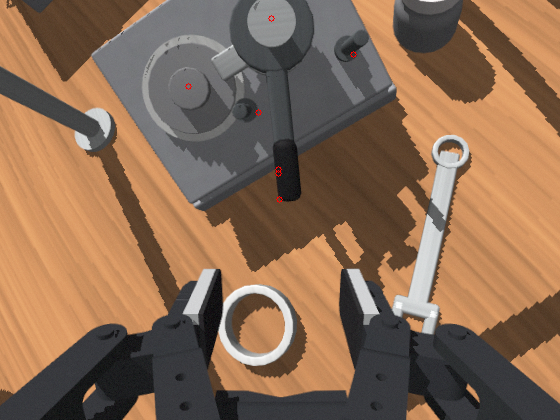

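The wrist view shows the keeper finger over the plug's rim near (228,62). The lever runs from the screw (271,19) to the handle (287,170), clear of post b at (245,108). The collar and wrench have not been disturbed. The angle is at or past what screw = 2.0 needs, and the grip height before release matched the meshed height. I hand in now.

```bash
python3 -c "
from rig import arm
print(arm.close_job())"
```

```text
the job is handed in; nothing more can be done
None
```

I pressed the plug fully home, then tightened the clamp screw to its hard stop in two strokes. The lever was left down in its serrations and the wrench, collar ring and grease jar were not touched; the job was handed in at about 12 s of the 53 s allowed, and no verdict came back.

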